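# Set out heat sinks and solid-state relay on their heat-proof tiles

### The job

Set out the heat-sink cooling practical: put each of the three finned aluminium heat sinks, flat face up, centred and square on its own white heat-proof tile - the largest lengthwise on the oblong tile, the middle one on the larger square tile, the smallest on the smaller square tile. Only when the largest heat sink is standing on its tile and let go, put the solid-state relay on top of it, centred and lengthwise, terminals up. Set each thing down without dropping it, and leave the breadboard, transformer and capacitor standing among them where they are.

Things in the scene. Friction and masses are not known exactly. Their poses are not given: they have to be found in the camera images.
- sink_large: the largest bare aluminium heat sink: 96 mm long (x) x 64 mm wide (y) x 30 mm high (z), as one block with plane upright sides to grip; starts and stays flat drilled face up, standing on its fins, which run along x; about 210 g. Origin: centre of its underside
- sink_medium: the middle-sized bare aluminium heat sink: 64 mm long (x) x 50 mm wide (y) x 25 mm high (z), as one block with plane upright sides to grip; starts and stays flat drilled face up, standing on its fins, which run along x; about 95 g. Origin: centre of its underside
- sink_small: the smallest bare aluminium heat sink: 36 mm long (x) x 32 mm wide (y) x 20 mm high (z), as one block with plane upright sides to grip; starts and stays flat drilled face up, standing on its fins, which run along x; about 25 g. Origin: centre of its underside
- relay: panel-mount solid-state relay: white moulded block on a steel base with four screw terminals on top, two at each end; 58 mm long (x) x 45 mm wide (y) x 26 mm high (z), grip across its width; about 85 g. Starts base down, terminals up, and stays so. Origin: centre of its underside
- tile_large: white glazed ceramic tile, oblong, 150 (x) x 100 (y) mm and 8 mm thick, fixed flat on the mat. Origin: centre of its underside (its top is 8 mm above that); x along its long side, z up
- tile_medium: white glazed ceramic tile, the larger square one, 100 x 100 mm and 8 mm thick, fixed flat on the mat. Origin: centre of its underside (its top is 8 mm above that); x and y along its sides, z up
- tile_small: white glazed ceramic tile, the smaller square one, 75 x 75 mm and 8 mm thick, fixed flat on the mat. Origin: centre of its underside (its top is 8 mm above that); x and y along its sides, z up
- breadboard: bystander: purple plastic breadboard, loose, 83 mm (x) x 55 mm (y) x 9 mm high, lying flat. Origin: centre of its underside
- transformer: bystander: small mains transformer, loose, dark iron core with amber winding; over its feet 66 mm (x), 36 mm (y), 43 mm high. Origin: centre of its underside
- capacitor: bystander: upright screw-terminal electrolytic capacitor, loose, grey cylinder 35 mm in diameter, 54 mm high with its two terminals. Origin: centre of its underside
There are look-alikes about, which are no part of the job. What is shaped like the sink_small but brown or orange is not meant.

How it is judged:
By the outcome, as a careful person would: the job done as asked, in the order asked, and still so for the second after the job is handed in, with the robot touching nothing.
It also fails if it takes over 112 s, if anything falls off the work surface, if the arm or the gripper's body presses on something with over 40 N, if the wrist force passes 120 N, or if a joint passes its speed limit or range.

### The arm

A 7-joint arm with a two-finger parallel gripper is mounted at the origin on the work surface. World frame = base frame: x ahead of the robot, y to its left, z up, the work surface at z = 0. Lengths are in mm, angles in rad, forces in N, time in s.
With the tool pointing down it reaches from about 400 to 875 mm from the base axis. Payload 6.5 kg.
Tool frame: the origin (TCP) lies at the very end of the fingers, on their centre line; the grasp point (between the pads) lies 19 mm behind it; z points along the fingers, y is the line along which they close (so a half turn about z gives the same grasp; the last joint's range is limited). The gripper opens to 88 mm and grips with 3 to 60 N. Pads are 18 mm wide; open, the fingers measure 123 mm over their backs; the gripper's body (75 mm by 187 mm) begins 45 mm behind the grasp point.
Start: joints at [-1.276, 0.536, -0.004, 1.538, 0.003, 1.067, -0.071], TCP at [229.46, 608.143, 238.716] pointing down, gripper open.
Joint ranges: [-2.7, 2.7], [-0.37, 2.16], [-1.27, 1.26], [0.24, 2.4], [-1.31, 4.45], [0.19, 1.91], [-2.76, 2.76]. Speed limits (rad/s): [2.39, 2.39, 3.14, 3.14, 3.14, 3.14, 3.14].

### API

Orientations are given as a unit quaternion [w, x, y, z].
In Python, from station import env, optics, spotter gives the robot as it stands.
- The arm moves only by the tool send_rows, never from a script. Its argument "series" is a list of rows, each an object of numbers: "x", "y", "z": the shift along the tool's x, y, z in m; "twist": the turn about the tool's z in rad. In form: [{"x": .., "y": .., "z": .., "twist": ..}, ...]. A call has 1 to 10 rows; each row is the pose to reach, as a shift and turn from the pose commanded when the call began, along the tool's axes at that moment; what a row does not reach only later rows make up. A row lasts 1/10 s, in which the tool goes at most 50 mm and 8.59 degrees, less where a joint would pass 70% of its speed; a pose out of reach is approached as far as the arm can. A call with a gripper value outside its range is refused whole. "hand" is the opening, from 0 (shut) to 1 (fully open), set as the call begins (left out, the last holds). The fingers move at their own pace and stop on an object; "force" is the grip in N (left out, the last holds). Time passes only in rows, so rows that repeat a pose let the fingers close. It gives the time, the measured TCP pose, the force, the opening and the grip force at its end, in the units of the state.
- env.sense(): the state, without advancing time (a new reading comes with each control period).
- optics.get_image(name): name is "side" or "top" or "wrist"; returns a dict with "frame" (480x640x3 uint8, red, green, blue), "fx", "fy", "cx", "cy" (pixels), "camera_from_world" (4x4, takes a point from world to camera coordinates). Camera axes: x right, y down, z forward; pixel columns grow to the right and rows downward; lengths in mm; the calibration is good to about 2 mm. A picture is of the moment at which its call begins. There is no depth.
- env.sign_off(): hands the job in; it is judged then, once.
Trained networks look in a picture, given as the dict that the camera call returned (one of the last four; its "shot" number tells which), for a name from the list of things; names that differ only in an ending like _2 or _b are one class to them, and where a whole thing is asked for, a point or a joint stands for the part that bears it (a point fixed in the world has none). Each returns a list of dicts, best first, with "p" (0 to 1); they miss things now and then, are a little off and sometimes report something else, mostly with a low value. They report only what shows in the picture. A call takes as long as a camera call. They do not tell look-alikes from the thing itself.
- spotter.masks_of(picture, label): "mask" (480x640 bool, what is visible of it) and "rect" ([left, top, right, bottom] as shares, 0 to 1, of the picture: columns of its width, rows of its height, round what is visible of it).
- spotter.pinpoint(picture, label): "position" ([column, row] as shares, 0 to 1, of the picture: columns of its width, rows of its height: a listed point, or the origin of a listed thing).
The state is a dict: "clock": time; "qpos": joint angles; "joint_vel": joint speeds; "effort": joint torques, N m; "eef_pos": TCP position; "eef_rot": TCP orientation; "wrist_force": force on the tool from outside, world axes, zero at the start; "torque": the same for the moment, N m; "finger_gap": finger opening in mm; "finger_force": force on a finger pad.
Only numpy, scipy, OpenCV 4.12 (cv2) and the standard library are available. Lean on these libraries where they do the work, as an engineer would, in place of code of your own. Each camera call takes 0.05 s, during which the arm holds its last target. There are 200 camera calls.

## Working session

There is one attempt and no reset: what is moved stays moved. The work goes in short steps, Python scripts to look and compute and a tool call to move; the robot and the scene stay as the last step left them, time stands still between calls to the robot, and variables do not carry over. Pictures are saved under pics/ and viewed, at most 14 in all, crops included, and the job is handed in when it is done.

Besides the shell and the picture viewer there is one more tool, called after ">>>" by a JSON object that holds its "name" and its "arguments". send_rows: Moves the arm, as the interface text tells. Its arguments: {"type":"object","properties":{"series":{"type":"array"},"hand":{"type":"number"},"force":{"type":"number"}},"required":["series"]}

```bash
ls; mkdir -p pics
python3 - <<'E'
from station import env, optics, spotter
import cv2
s=env.sense(); print({k:s[k] for k in('clock','eef_pos','eef_rot','finger_gap')})
for n in('top','side'):
    p=optics.get_image(n); cv2.imwrite(f'pics/{n}0.png',p['frame'][:,:,::-1])
    print(n,p['fx'],p['cx'],p['cy'],p['camera_from_world'],p['shot'])
    for l in 'sink_large sink_medium sink_small relay tile_large tile_medium tile_small breadboard transformer capacitor'.split():
        for d in spotter.masks_of(p,l):
            r=d['rect']; print(l,round(d['p'],2),[round(r[0]*640),round(r[1]*480),round(r[2]*640),round(r[3]*480)])
E
```

```text
pics
{'clock': 0.0, 'eef_pos': array([229.21720317, 607.60494008, 237.83936538]), 'eef_rot': array([-1.02374848e-04,  1.79340732e-01,  9.83786656e-01, -8.40777300e-04]), 'finger_gap': 88.3163319190723}
top 606.3025350265027 321.92029480235624 241.02868020361893 [[ 2.43097911e-02 -9.99703471e-01  1.41532979e-03  1.02850121e+01]
 [-9.92466441e-01 -2.43038142e-02 -1.20082007e-01  6.06747797e+02]
 [ 1.20080798e-01  1.51450119e-03 -9.92762967e-01  1.04169008e+03]
 [ 0.00000000e+00  0.00000000e+00  0.00000000e+00  1.00000000e+00]] 1
sink_large 0.69 [125, 324, 185, 389]
sink_medium 0.62 [355, 180, 389, 220]
sink_small 0.92 [285, 243, 309, 265]
sink_small 0.88 [220, 161, 241, 184]
sink_small 0.76 [273, 150, 302, 178]
sink_small 0.74 [260, 198, 279, 223]
relay 0.88 [459, 325, 497, 369]
tile_large 0.97 [125, 208, 186, 294]
tile_large 0.18 [319, 112, 338, 143]
tile_medium 0.76 [290, 288, 348, 350]
tile_small 0.86 [480, 231, 527, 278]
breadboard 0.94 [219, 269, 256, 320]
transformer 0.76 [406, 285, 432, 324]
capacitor 0.9 [320, 113, 337, 144]
side 620.3012106507553 325.3781786285634 240.30950258438114 [[-9.91121683e-01 -1.32957891e-01 -9.51183943e-05  6.00289301e+02]
 [-9.89388281e-02  7.38007412e-01 -6.67499939e-01  7.56198103e+01]
 [ 8.88195825e-02 -6.61564252e-01 -7.44609846e-01  1.12856678e+03]
 [ 0.00000000e+00  0.00000000e+00  0.00000000e+00  1.00000000e+00]] 2
sink_large 0.83 [392, 380, 473, 448]
sink_medium 0.9 [265, 202, 306, 235]
sink_medium 0.31 [253, 372, 362, 448]
sink_small 0.89 [224, 317, 245, 338]
sink_small 0.63 [225, 264, 250, 289]
sink_small 0.62 [271, 284, 292, 307]
sink_small 0.58 [321, 267, 344, 288]
relay 0.87 [408, 151, 441, 176]
tile_large 0.77 [257, 371, 361, 447]
tile_medium 0.82 [366, 239, 428, 295]
tile_small 0.59 [327, 134, 368, 160]
breadboard 0.64 [342, 314, 395, 349]
transformer 0.93 [369, 182, 398, 201]
capacitor 0.55 [203, 222, 225, 254]
capacitor 0.19 [269, 284, 295, 306]
```

View pics/top0.png

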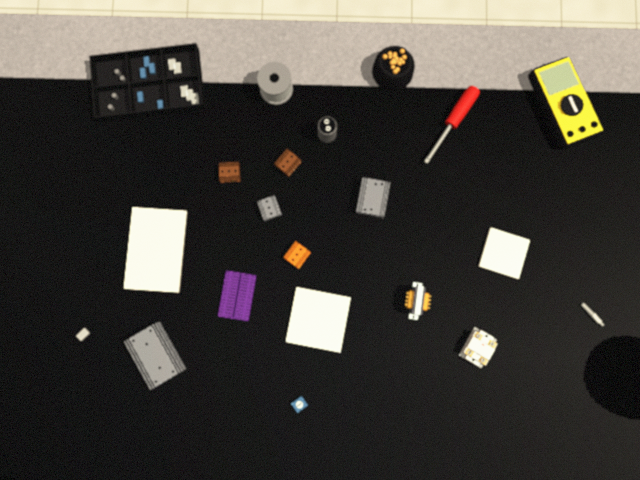

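View pics/side0.png

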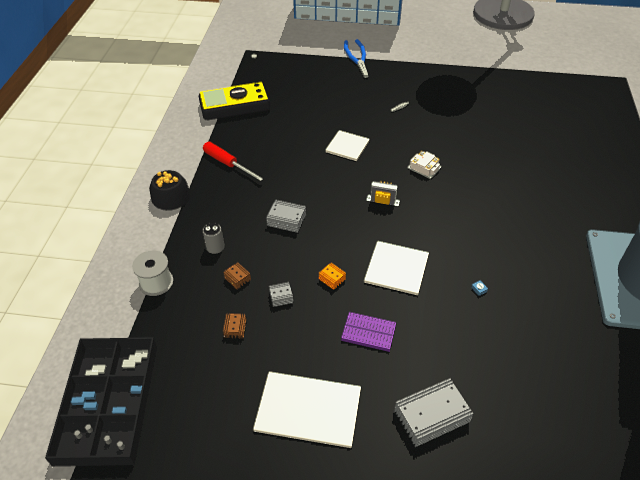

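Top view: the silver small sink is at about (269,208), with brown and orange look-alikes at (229,172), (288,162) and (297,255). The large sink is at (155,355), the medium at (373,197) and the relay at (478,347). The tiles are at (155,250), (319,320) and (504,253). The side view agrees.

```bash
cat > h.py <<'E'
import numpy as np, cv2
from scipy.optimize import minimize
from scipy.spatial.transform import Rotation as R
from station import env, optics, spotter
DIM=dict(sink_large=(96,64,30),sink_medium=(64,50,25),sink_small=(36,32,20),relay=(58,45,26),tile_large=(150,100,8),
 tile_medium=(100,100,8),tile_small=(75,75,8),breadboard=(83,55,9),transformer=(66,36,43),capacitor=(35,35,54))
def proj(p,P):
    M=p['camera_from_world']; c=np.atleast_2d(P)@M[:3,:3].T+M[:3,3]
    return np.c_[c[:,0]/c[:,2]*p['fx']+p['cx'],c[:,1]/c[:,2]*p['fy']+p['cy']]
def back(p,uv,z):
    M=p['camera_from_world']; d=M[:3,:3].T@np.r_[(uv[0]-p['cx'])/p['fx'],(uv[1]-p['cy'])/p['fy'],1]
    o=-M[:3,:3].T@M[:3,3]; return (o+d*(z-o[2])/d[2])[:2]
def box(l,x,y,a,z0):
    L,W,H=DIM[l]; c,s=np.cos(a),np.sin(a)
    return np.array([[x+c*u-s*v,y+s*u+c*v,z0+w] for u in(-L/2,L/2) for v in(-W/2,W/2) for w in(0,H)])
def sil(p,l,q,z0,S=4):
    im=np.zeros((480*S,640*S),np.uint8)
    h=cv2.convexHull(proj(p,box(l,*q,z0)).astype(np.float32))
    cv2.fillConvexPoly(im,np.round(((h+.5)*S-.5)*16).astype(np.int32),1,shift=4)
    return im
def fit(l,obs,q0,z0=0):
    "obs: list of (picture, mask)"
    big=[cv2.resize(m.astype(np.uint8),None,fx=4,fy=4,interpolation=0) for _,m in obs]
    def cost(q):
        q=(q[0],q[1],q[2]/40); t=0
        for (p,_),b in zip(obs,big):
            s=sil(p,l,q,z0); i=np.count_nonzero(s&b); t+=1-i/np.count_nonzero(s|b)
        return t/len(obs)
    best=None
    for a in (q0[2],) if q0[2] is not None else np.arange(0,np.pi,np.pi/8):
        x0=np.array([q0[0],q0[1],a*40])
        r=minimize(cost,x0,method='Nelder-Mead',options=dict(initial_simplex=x0+np.array([[0,0,0],[5,0,0],[0,5,0],[0,0,5]]),xatol=.05,fatol=1e-5,maxfev=90))
        if best is None or r.fun<best.fun: best=r
    return best.x[0],best.x[1],best.x[2]/40,best.fun
def pick(p,l,xy,z0=0,tol=25):
    "mask of l nearest the world place xy"
    uv=proj(p,[*xy,z0+DIM[l][2]/2])[0]; c=[]
    for d in spotter.masks_of(p,l):
        r=np.array(d['rect'])*[640,480,640,480]; e=np.hypot(*(np.array([r[0]+r[2],r[1]+r[3]])/2-uv))
        if e<tol: c.append((e,d['mask']))
    return min(c,key=lambda t:t[0])[1] if c else None
E
cat > m1.py <<'E'
from h import *
T=optics.get_image('top'); S=optics.get_image('side')
px=dict(sink_large=(155,355),sink_medium=(373,198),sink_small=(269,209),relay=(478,347),tile_large=(155,250),tile_medium=(319,320),tile_small=(504,253),breadboard=(238,295),transformer=(418,300),capacitor=(327,129))
for l,uv in px.items():
    xy=back(T,uv,DIM[l][2]/2)
    mt,ms=pick(T,l,xy),pick(S,l,xy)
    for n,o in(('top',[(T,mt)]),('side',[(S,ms)])):
        if o[0][1] is None: print(l,n,'missed'); continue
        print(l,n,np.round(fit(l,o,(*xy,None)),3))
E
python3 m1.py
```

```text
sink_large top [3.97348e+02 3.16588e+02 5.69000e-01 2.80000e-02]
sink_large side [3.98611e+02 3.17538e+02 3.69700e+00 4.00000e-02]
sink_medium top [ 6.90968e+02 -6.47350e+01  2.97500e+00  5.00000e-02]
sink_medium side [ 6.9194e+02 -6.4107e+01 -1.1600e-01  1.0100e-01]
sink_small top [6.67556e+02 1.24502e+02 3.68000e-01 7.90000e-02]
sink_small side [6.68576e+02 1.25068e+02 3.69000e-01 7.70000e-02]
relay top [ 4.24528e+02 -2.57869e+02 -4.99000e-01  9.00000e-02]
relay side [ 4.25228e+02 -2.55243e+02 -4.01000e-01  1.61000e-01]
tile_large top [ 5.86625e+02  3.30078e+02 -4.70000e-02  3.20000e-02]
tile_large side missed
tile_medium top [4.67572e+02 2.99090e+01 1.40100e+00 2.20000e-02]
tile_medium side [4.68312e+02 2.93760e+01 1.42100e+00 7.60000e-02]
tile_small top [ 5.95684e+02 -3.07028e+02 -2.93000e-01  2.90000e-02]
tile_small side [ 5.97514e+02 -3.05779e+02  1.28400e+00  5.20000e-02]
breadboard top [ 5.06481e+02  1.77572e+02 -1.48000e-01  5.20000e-02]
breadboard side [ 5.07431e+02  1.78482e+02 -1.33000e-01  4.50000e-02]
transformer top [ 5.05389e+02 -1.44279e+02  2.43000e-01  3.38000e-01]
transformer side [ 5.07678e+02 -1.51994e+02  1.20000e-02  3.81000e-01]
capacitor top [8.12722e+02 2.33800e+01 1.59500e+00 2.11000e-01]
capacitor side [8.16074e+02 2.29620e+01 4.08000e-01 2.75000e-01]
```

```bash
cat >> h.py <<'E'
def state():
    s=env.sense(); w,x,y,z=s['eef_rot']; M=R.from_quat([x,y,z,w]).as_matrix()
    return s,M,np.arctan2(M[1,1],M[0,1])
def plan(x,y,z,h=None):
    "shift to TCP x,y,z (mm) with tool-y heading h (mod pi)"
    s,M,hd=state(); d=M.T@(np.array([x,y,z])-s['eef_pos'])/1000
    t=0 if h is None else -((h-hd+np.pi/2)%np.pi-np.pi/2)
    print('clock',round(s['clock'],2),'tcp',np.round(s['eef_pos'],1),'head',round(hd,3),'tilt',round(M[2,2],4),'q7',round(s['qpos'][6],2))
    print('shift',np.round(d,4),'twist',round(t,3))
E
python3 -c "
from h import *
plan(398,317.2,170,.569+np.pi/2)"
```

```text
clock 2.2 tcp [229.5 608.1 238.7] head 1.21 tilt -1.0 q7 -0.07
shift [-0.2604 -0.2127  0.0687] twist -0.93
```

>>> {"name": "send_rows", "arguments": {"series": [{"x":-0.26,"y":-0.213,"z":0.069,"twist":-0.93},{"x":-0.26,"y":-0.213,"z":0.069,"twist":-0.93},{"x":-0.26,"y":-0.213,"z":0.069,"twist":-0.93},{"x":-0.26,"y":-0.213,"z":0.069,"twist":-0.93},{"x":-0.26,"y":-0.213,"z":0.069,"twist":-0.93},{"x":-0.26,"y":-0.213,"z":0.069,"twist":-0.93},{"x":-0.26,"y":-0.213,"z":0.069,"twist":-0.93},{"x":-0.26,"y":-0.213,"z":0.069,"twist":-0.93},{"x":-0.26,"y":-0.213,"z":0.069,"twist":-0.93},{"x":-0.26,"y":-0.213,"z":0.069,"twist":-0.93}], "hand": 1, "force": 35}}

```text
clock: 3.2
eef_pos: [397.0, 318.7, 170.1]
eef_rot: [0.0, -0.281, 0.96, 0.001]
wrist_force: [-0.6, 0.9, 0.1]
finger_gap: 88.0
finger_force: 0.0
```

```bash
cat > w.py <<'E'
import sys
from h import *
l,x,y,a=sys.argv[1],*map(float,sys.argv[2:5]); z0=float(sys.argv[5]) if len(sys.argv)>5 else 0
W=optics.get_image('wrist'); cv2.imwrite(f'pics/w_{W["shot"]}.png',W['frame'][:,:,::-1])
m=pick(W,l,(x,y),z0,120); print(W['shot'], proj(W,[x,y,z0+DIM[l][2]])[0])
if m is not None: print(l,'wrist',np.round(fit(l,[(W,m)],(x,y,a),z0),3))
E
python3 w.py sink_large 398 317.2 .569; python3 -c "
from h import *
plan(398,317.2,6,.569+np.pi/2)"; ls pics
```

```text
5 [312.75996745 228.85903062]
sink_large wrist [3.97115e+02 3.17077e+02 5.61000e-01 2.50000e-02]
clock 3.3 tcp [396.8 318.9 170. ] head 2.143 tilt -1.0 q7 1.3
shift [ 0.     -0.0022  0.164 ] twist 0.003
side0.png
top0.png
w_5.png
```

>>> {"name": "send_rows", "arguments": {"series": [{"x":0,"y":-0.002,"z":0.05},{"x":0,"y":-0.002,"z":0.09},{"x":0,"y":-0.002,"z":0.12},{"x":0,"y":-0.002,"z":0.145},{"x":0,"y":-0.002,"z":0.16},{"x":0,"y":-0.002,"z":0.163},{"x":0,"y":-0.002,"z":0.163},{"x":0,"y":-0.002,"z":0.163}]}}

```text
validation failed for argument at $.se...
```

>>> {"name": "send_rows", "arguments": {"series": [{"z":0},{"z":0},{"z":0},{"z":0},{"z":0},{"z":0},{"z":0},{"z":0}], "hand": 0, "force": 35}}

```text
validation failed for argument at $.se...
```

>>> {"name": "send_rows", "arguments": {"series": [{"z":-0.01},{"z":-0.03},{"z":-0.06},{"z":-0.09},{"z":-0.1},{"z":-0.1},{"z":-0.1}]}}

```text
validation failed for argument at $.se...
```

```bash
python3 -c "
from h import *
plan(586.9,330.0,107,-.047+np.pi/2)"
```

```text
clock 3.3 tcp [396.8 318.9 170. ] head 2.143 tilt -1.0 q7 1.3
shift [-0.1658 -0.0936  0.0631] twist 0.619
```

>>> {"name": "send_rows", "arguments": {"series": [{"x":0,"y":-0.002,"z":0.05,"twist":0},{"x":0,"y":-0.002,"z":0.09,"twist":0},{"x":0,"y":-0.002,"z":0.12,"twist":0},{"x":0,"y":-0.002,"z":0.145,"twist":0},{"x":0,"y":-0.002,"z":0.16,"twist":0},{"x":0,"y":-0.002,"z":0.163,"twist":0},{"x":0,"y":-0.002,"z":0.163,"twist":0},{"x":0,"y":-0.002,"z":0.163,"twist":0}]}}

```text
clock: 4.1
eef_pos: [399.2, 316.2, 7.8]
eef_rot: [0.001, -0.281, 0.96, 0.0]
wrist_force: [0.2, -0.6, 0.3]
finger_gap: 88.4
finger_force: 0.0
```

```bash
python3 -c "
from h import *
plan(397.5,317.1,6,.565+np.pi/2)"
```

```text
clock 4.1 tcp [399.2 316.2   7.8] head 2.14 tilt -1.0 q7 1.25
shift [0.001  0.0017 0.0018] twist 0.004
```

>>> {"name": "send_rows", "arguments": {"series": [{"x":0.001,"y":0.002,"z":0.002,"twist":0},{"x":0.001,"y":0.002,"z":0.002,"twist":0},{"x":0.001,"y":0.002,"z":0.002,"twist":0},{"x":0.001,"y":0.002,"z":0.002,"twist":0},{"x":0.001,"y":0.002,"z":0.002,"twist":0},{"x":0.001,"y":0.002,"z":0.002,"twist":0},{"x":0.001,"y":0.002,"z":0.002,"twist":0},{"x":0.001,"y":0.002,"z":0.002,"twist":0}], "hand": 0, "force": 35}}

```text
clock: 4.9
eef_pos: [396.9, 316.7, 5.1]
eef_rot: [0.0, -0.281, 0.96, 0.0]
wrist_force: [-1.0, -1.2, 6.3]
finger_gap: 63.6
finger_force: 35.0
```

```bash
python3 -c "
from h import *
plan(397.5,317.1,6,.565+np.pi/2);print(env.sense()['wrist_force'],env.sense()['finger_gap'],env.sense()['finger_force'])"
```

```text
clock 4.9 tcp [396.9 316.7   5.1] head 2.14 tilt -1.0 q7 1.25
shift [-0.0007  0.     -0.0009] twist 0.004
[-1.04403051 -1.20043305  6.25634274] 63.630843590973626 34.986303532496095
```

>>> {"name": "send_rows", "arguments": {"series": [{"x":0,"y":0,"z":-0.01,"twist":0},{"x":0,"y":0,"z":-0.03,"twist":0},{"x":0,"y":0,"z":-0.06,"twist":0},{"x":0,"y":0,"z":-0.085,"twist":0},{"x":0,"y":0,"z":-0.095,"twist":0},{"x":0,"y":0,"z":-0.1,"twist":0},{"x":0,"y":0,"z":-0.1,"twist":0},{"x":0,"y":0,"z":-0.1,"twist":0}]}}

```text
clock: 5.7
eef_pos: [396.1, 316.0, 103.7]
eef_rot: [-0.001, -0.281, 0.96, -0.0]
wrist_force: [-0.6, -0.8, -2.1]
finger_gap: 63.5
finger_force: 35.0
```

```bash
python3 w.py sink_large 397.5 317.1 .565 100; python3 -c "
from h import *
plan(586.9,330,80,-.047+np.pi/2);s=env.sense();print(s['wrist_force'],s['finger_gap'],s['finger_force'])"
```

```text
6 [314.61197242 372.57086983]
sink_large wrist [3.96246e+02 3.17218e+02 5.67000e-01 1.98000e-01]
clock 5.8 tcp [396.1 316.  103.7] head 2.14 tilt -1.0 q7 1.28
shift [-0.1683 -0.0911  0.0234] twist 0.616
[ 0.01067556 -1.10411698 -2.25398944] 63.74216787028747 34.98669248074293
```

>>> {"name": "send_rows", "arguments": {"series": [{"x":-0.02,"y":-0.011,"z":0,"twist":0.1},{"x":-0.055,"y":-0.03,"z":0,"twist":0.22},{"x":-0.09,"y":-0.05,"z":0,"twist":0.34},{"x":-0.12,"y":-0.066,"z":0,"twist":0.46},{"x":-0.145,"y":-0.08,"z":0,"twist":0.56},{"x":-0.16,"y":-0.087,"z":0.01,"twist":0.61},{"x":-0.168,"y":-0.091,"z":0.023,"twist":0.615},{"x":-0.168,"y":-0.091,"z":0.023,"twist":0.615},{"x":-0.168,"y":-0.091,"z":0.023,"twist":0.615}]}}

```text
clock: 6.7
eef_pos: [585.5, 330.2, 80.5]
eef_rot: [-0.001, 0.022, 1.0, -0.001]
wrist_force: [-0.1, -1.1, -1.6]
finger_gap: 63.9
finger_force: 35.0
```

```bash
cat > avg.py <<'E'
import sys
from h import *
# advance a few camera periods for averaging of the noisy pose readings
def mean(n=6):
    a=[]
    for _ in range(n): optics.get_image('top'); s,M,h=state(); a.append([*s['eef_pos'],h])
    return np.mean(a,0)
if __name__=='__main__':
    m=mean(); s,M,_=state(); x,y,z,h=map(float,sys.argv[1:5])
    print('mean',np.round(m,3),'shift',np.round(M.T@(np.array([x,y,z])-m[:3])/1000,4),'twist',round(-((h+np.pi/2-m[3]+np.pi/2)%np.pi-np.pi/2),3),'F',np.round(s['wrist_force'],1),round(s['finger_gap'],1),'t',round(s['clock'],2))
E
python3 avg.py 586.9 330 13 -.047; python3 w.py tile_large 586.9 330 -.047
```

```text
mean [586.51  330.744  82.016   1.526] shift [-0.0004 -0.0008  0.069 ] twist 0.002 F [ 0.1 -0.3 -2.7] 63.8 t 7.0
13 [314.42254384 262.33611957]
tile_large wrist [ 5.86389e+02  3.30934e+02 -4.00000e-02  6.22000e-01]
```

>>> {"name": "send_rows", "arguments": {"series": [{"x":0,"y":-0.001,"z":0.02,"twist":0},{"x":0,"y":-0.001,"z":0.04,"twist":0},{"x":0,"y":-0.001,"z":0.055,"twist":0},{"x":0,"y":-0.001,"z":0.062,"twist":0},{"x":0,"y":-0.001,"z":0.065,"twist":0},{"x":0,"y":-0.001,"z":0.066,"twist":0},{"x":0,"y":-0.001,"z":0.067,"twist":0},{"x":0,"y":-0.001,"z":0.067,"twist":0},{"x":0,"y":-0.001,"z":0.067,"twist":0}]}}

```text
clock: 8.0
eef_pos: [587.6, 329.6, 15.3]
eef_rot: [0.0, 0.023, 1.0, 0.0]
wrist_force: [0.3, 1.0, -2.7]
finger_gap: 63.6
finger_force: 35.0
```

```bash
python3 avg.py 586.9 330 13 -.047
```

```text
mean [587.363 329.52   15.005   1.525] shift [0.0005 0.0005 0.002 ] twist 0.001 F [ 0.5 -0.8 -2.6] 63.7 t 8.3
```

Still hanging (-2.6 N); creep down.

>>> {"name": "send_rows", "arguments": {"series": [{"x":0,"y":0.0,"z":0.0005,"twist":0},{"x":0,"y":0.0,"z":0.001,"twist":0},{"x":0,"y":0.0,"z":0.0015,"twist":0},{"x":0,"y":0.0,"z":0.0015,"twist":0},{"x":0,"y":0.0,"z":0.0015,"twist":0}]}}

```text
clock: 8.8
eef_pos: [587.2, 329.4, 13.2]
eef_rot: [-0.0, 0.023, 1.0, -0.0]
wrist_force: [-0.3, 0.5, -1.4]
finger_gap: 63.8
finger_force: 35.0
```

>>> {"name": "send_rows", "arguments": {"series": [{"x":0,"y":0.0,"z":0.0005,"twist":0},{"x":0,"y":0.0,"z":0.0005,"twist":0},{"x":0,"y":0.0,"z":0.0005,"twist":0}]}}

```text
clock: 9.1
eef_pos: [587.2, 329.4, 13.2]
eef_rot: [-0.0, 0.023, 1.0, -0.0]
wrist_force: [-2.8, -0.9, 5.0]
finger_gap: 63.6
finger_force: 35.0
```

>>> {"name": "send_rows", "arguments": {"series": [{"x":0,"y":0.0,"z":0,"twist":0},{"x":0,"y":0.0,"z":0,"twist":0},{"x":0,"y":0.0,"z":0,"twist":0},{"x":0,"y":0.0,"z":0,"twist":0},{"x":0,"y":0.0,"z":0,"twist":0}], "hand": 1}}

```text
clock: 9.6
eef_pos: [587.2, 329.4, 12.6]
eef_rot: [0.0, 0.023, 1.0, 0.0]
wrist_force: [-0.7, -0.3, -0.1]
finger_gap: 88.2
finger_force: 0.0
```

>>> {"name": "send_rows", "arguments": {"series": [{"x":0,"y":0.0,"z":-0.02,"twist":0},{"x":0,"y":0.0,"z":-0.06,"twist":0},{"x":0,"y":0.0,"z":-0.11,"twist":0},{"x":0,"y":0.0,"z":-0.16,"twist":0},{"x":0,"y":0.0,"z":-0.18,"twist":0},{"x":0,"y":0.0,"z":-0.18,"twist":0},{"x":0,"y":0.0,"z":-0.18,"twist":0},{"x":0,"y":0.0,"z":-0.18,"twist":0}]}}

```text
clock: 10.4
eef_pos: [586.3, 328.9, 191.5]
eef_rot: [-0.001, 0.023, 1.0, -0.001]
wrist_force: [-0.0, -0.5, -0.5]
finger_gap: 88.3
finger_force: 0.0
```

```bash
python3 w.py sink_large 586.9 330 -.047 8; python3 w.py tile_large 586.9 330 -.047; python3 -c "
from h import *
plan(668,124.8,110,.369+np.pi/2)"; ls pics
```

```text
20 [317.78884392 225.75389727]
sink_large wrist [ 5.86813e+02  3.29773e+02 -5.50000e-02  2.60000e-02]
21 [317.78674626 215.80592247]
tile_large wrist [ 5.86478e+02  3.30547e+02 -4.40000e-02  4.97000e-01]
clock 10.6 tcp [586.6 329.1 191.5] head 1.525 tilt -1.0 q7 0.97
shift [-0.0907 -0.2003  0.0816] twist -0.415
side0.png
top0.png
w_13.png
w_20.png
w_21.png
w_5.png
w_6.png
```

```bash
cat > chk.py <<'E'
import sys
from h import *
cam,t,s=sys.argv[1:4]; x,y,a=map(float,sys.argv[4:7])
P=optics.get_image(cam); mt=pick(P,t,(x,y),0,120); ms=pick(P,s,(x,y),8,120)
cv2.imwrite(f'pics/c_{P["shot"]}.png',P['frame'][:,:,::-1])
print(P['shot'],mt is not None,ms is not None)
ft=fit(t,[(P,mt|ms)],(x,y,a)); fs=fit(s,[(P,ms)],(x,y,a),8)
d=np.array(fs)-ft; c,q=np.cos(ft[2]),np.sin(ft[2])
print('tile',np.round(ft,3),'thing',np.round(fs,3),'off along tile x,y',np.round([c*d[0]+q*d[1],-q*d[0]+c*d[1]],2),'yaw',round(d[2],3))
E
python3 chk.py wrist tile_large sink_large 586.9 330 -.047;python3 chk.py top tile_large sink_large 586.9 330 -.047
```

```text
22 True True
tile [ 5.86147e+02  3.30538e+02 -4.50000e-02  2.40000e-02] thing [ 5.87275e+02  3.29589e+02 -4.70000e-02  2.60000e-02] off along tile x,y [ 1.17 -0.9 ] yaw -0.003
23 True True
tile [ 5.86521e+02  3.29730e+02 -4.50000e-02  4.05000e-01] thing [ 5.86616e+02  3.28866e+02 -5.20000e-02  5.49000e-01] off along tile x,y [ 0.13 -0.86] yaw -0.007
```

View pics/w_20.png

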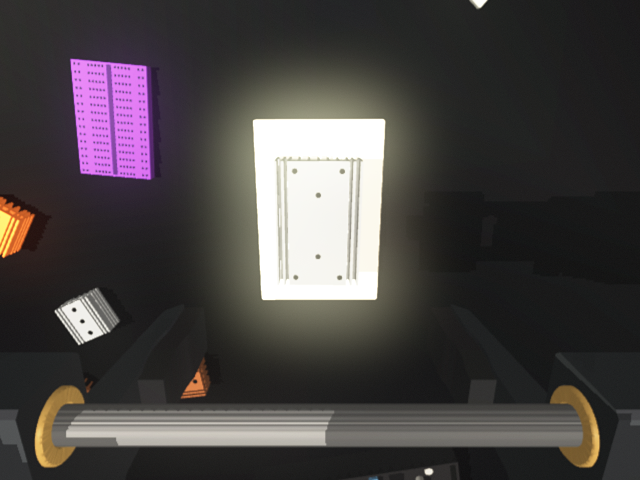

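The wrist view shows the large sink at (318,220), centred and square on its tile to about 1 mm. The small silver sink is visible at (87,315).

>>> {"name": "send_rows", "arguments": {"series": [{"x":-0.091,"y":-0.2,"z":0.03,"twist":-0.415},{"x":-0.091,"y":-0.2,"z":0.03,"twist":-0.415},{"x":-0.091,"y":-0.2,"z":0.03,"twist":-0.415},{"x":-0.091,"y":-0.2,"z":0.03,"twist":-0.415},{"x":-0.091,"y":-0.2,"z":0.03,"twist":-0.415},{"x":-0.091,"y":-0.2,"z":0.03,"twist":-0.415},{"x":-0.091,"y":-0.2,"z":0.03,"twist":-0.415},{"x":-0.091,"y":-0.2,"z":0.03,"twist":-0.415}], "hand": 0.65}}

```text
clock: 11.7
eef_pos: [668.4, 128.3, 162.9]
eef_rot: [0.0, -0.185, 0.983, 0.001]
wrist_force: [-0.5, -0.2, -1.1]
finger_gap: 57.6
finger_force: 0.0
```

```bash
python3 w.py sink_small 668 124.8 .369; python3 avg.py 668 124.8 4 .369
```

```text
24 [310.84243509 225.82247486]
sink_small wrist [6.67076e+02 1.24637e+02 3.80000e-01 5.80000e-02]
mean [668.734 126.644 162.898   1.942] shift [ 0.0014 -0.0015  0.1589] twist 0.002 F [0.4 0.4 0.4] 57.7 t 12.1
```

>>> {"name": "send_rows", "arguments": {"series": [{"x":0.0018,"y":-0.0015,"z":0.05,"twist":0},{"x":0.0018,"y":-0.0015,"z":0.09,"twist":0},{"x":0.0018,"y":-0.0015,"z":0.12,"twist":0},{"x":0.0018,"y":-0.0015,"z":0.145,"twist":0},{"x":0.0018,"y":-0.0015,"z":0.155,"twist":0},{"x":0.0018,"y":-0.0015,"z":0.159,"twist":0},{"x":0.0018,"y":-0.0015,"z":0.159,"twist":0},{"x":0.0018,"y":-0.0015,"z":0.159,"twist":0}]}}

```text
clock: 12.9
eef_pos: [669.0, 123.7, 5.3]
eef_rot: [0.001, -0.184, 0.983, 0.0]
wrist_force: [0.1, -0.9, 0.2]
finger_gap: 57.2
finger_force: 0.0
```

```bash
python3 avg.py 667.6 124.7 3 .373
```

```text
mean [668.583 123.599   4.865   1.94 ] shift [0.0005 0.0014 0.0019] twist -0.004 F [-0.2 -0.2 -0.2] 57.4 t 13.2
```

>>> {"name": "send_rows", "arguments": {"series": [{"x":0.0005,"y":0.001,"z":0.0015,"twist":0},{"x":0.0005,"y":0.001,"z":0.0015,"twist":0},{"x":0.0005,"y":0.001,"z":0.0015,"twist":0},{"x":0.0005,"y":0.001,"z":0.0015,"twist":0},{"x":0.0005,"y":0.001,"z":0.0015,"twist":0},{"x":0.0005,"y":0.001,"z":0.0015,"twist":0},{"x":0.0005,"y":0.001,"z":0.0015,"twist":0}], "hand": 0, "force": 20}}

```text
clock: 13.9
eef_pos: [667.0, 124.2, 2.2]
eef_rot: [0.0, -0.184, 0.983, -0.0]
wrist_force: [-0.7, 0.1, -0.3]
finger_gap: 31.7
finger_force: 20.0
```

```bash
python3 avg.py 667.6 124.7 3 .373
```

```text
mean [667.005 124.207   2.232   1.94 ] shift [-0.0007  0.0002 -0.0008] twist -0.004 F [-1.2  0.4  0.2] 31.7 t 14.2
```

>>> {"name": "send_rows", "arguments": {"series": [{"x":0,"y":0,"z":-0.01,"twist":0},{"x":0,"y":0,"z":-0.03,"twist":0},{"x":0,"y":0,"z":-0.06,"twist":0},{"x":0,"y":0,"z":-0.09,"twist":0},{"x":0,"y":0,"z":-0.115,"twist":0},{"x":0,"y":0,"z":-0.12,"twist":0},{"x":0,"y":0,"z":-0.12,"twist":0}]}}

```text
clock: 14.9
eef_pos: [667.9, 124.3, 124.2]
eef_rot: [0.002, -0.183, 0.983, 0.0]
wrist_force: [-0.7, -0.6, 0.1]
finger_gap: 31.6
finger_force: 20.0
```

```bash
python3 w.py sink_small 667.6 124.7 .373 120;python3 -c "
from h import *
for h in (-.292,-.292+np.pi/2): plan(596.2,-306.6,123,h)
print(env.sense()['finger_gap'])"
```

```text
43 [315.64465678 351.05470176]
sink_small wrist [6.69410e+02 1.25679e+02 3.72000e-01 7.90000e-02]
clock 15.0 tcp [666.3 124.1 121.5] head 1.94 tilt -1.0 q7 1.67
shift [ 0.2208 -0.3763 -0.0013] twist -0.91
clock 15.0 tcp [666.3 124.1 121.5] head 1.94 tilt -1.0 q7 1.67
shift [ 0.2208 -0.3763 -0.0013] twist 0.661
31.58909114253787
```

>>> {"name": "send_rows", "arguments": {"series": [{"x":0.012,"y":-0.021,"z":0,"twist":0.05},{"x":0.035,"y":-0.06,"z":0,"twist":0.12},{"x":0.06,"y":-0.102,"z":0,"twist":0.2},{"x":0.085,"y":-0.145,"z":0,"twist":0.28},{"x":0.11,"y":-0.187,"z":0,"twist":0.36},{"x":0.135,"y":-0.23,"z":0,"twist":0.44},{"x":0.16,"y":-0.273,"z":0,"twist":0.52},{"x":0.185,"y":-0.315,"z":0,"twist":0.6},{"x":0.205,"y":-0.35,"z":0,"twist":0.66},{"x":0.221,"y":-0.376,"z":0,"twist":0.661}]}}

```text
clock: 16.0
eef_pos: [593.4, -311.0, 121.0]
eef_rot: [-0.001, 0.149, 0.989, -0.001]
wrist_force: [-0.0, 0.7, -0.6]
finger_gap: 31.7
finger_force: 20.0
```

>>> {"name": "send_rows", "arguments": {"series": [{"x":0,"y":0,"z":0,"twist":0},{"x":0,"y":0,"z":0,"twist":0},{"x":0,"y":0,"z":0,"twist":0}]}}

```text
clock: 16.3
eef_pos: [596.3, -304.8, 121.4]
eef_rot: [-0.001, 0.145, 0.989, 0.001]
wrist_force: [0.8, -0.3, -0.2]
finger_gap: 31.3
finger_force: 20.0
```

```bash
cat > tw.py <<'E'
import sys
from h import *
# tile under a held thing: union of both masks where the held one overlaps
t=sys.argv[1]; s=sys.argv[2]; x,y,a=map(float,sys.argv[3:6]); zb=float(sys.argv[6])
P=optics.get_image('wrist'); cv2.imwrite(f'pics/t_{P["shot"]}.png',P['frame'][:,:,::-1])
mt=pick(P,t,(x,y),0,120); ms=pick(P,s,(x,y),zb,120); print(P['shot'],mt is not None,ms is not None)
f=fit(t,[(P,mt if ms is None else mt|ms)],(x,y,a)); print('tile',np.round(f,3))
if ms is not None: print('thing',np.round(fit(s,[(P,ms)],(x,y,a),zb),3))
E
python3 tw.py tile_small sink_small 596.2 -306.6 -.292 119; python3 avg.py 596.2 -306.6 10.5 -.292
```

```text
44 True True
tile [ 5.95978e+02 -3.06800e+02 -2.93000e-01  4.21000e-01]
thing [ 5.96582e+02 -3.04654e+02 -2.85000e-01  8.40000e-02]
mean [ 596.853 -305.511  122.239    1.28 ] shift [ 0.0003 -0.0012  0.1117] twist 0.001 F [-0.4 -0.6 -0.8] 31.7 t 16.75
```

>>> {"name": "send_rows", "arguments": {"series": [{"x":0.0005,"y":-0.0013,"z":0.03,"twist":0},{"x":0.0005,"y":-0.0013,"z":0.065,"twist":0},{"x":0.0005,"y":-0.0013,"z":0.09,"twist":0},{"x":0.0005,"y":-0.0013,"z":0.102,"twist":0},{"x":0.0005,"y":-0.0013,"z":0.107,"twist":0},{"x":0.0005,"y":-0.0013,"z":0.109,"twist":0},{"x":0.0005,"y":-0.0013,"z":0.1095,"twist":0},{"x":0.0005,"y":-0.0013,"z":0.1095,"twist":0}]}}

```text
clock: 17.55
eef_pos: [596.6, -307.8, 13.9]
eef_rot: [0.001, 0.145, 0.989, -0.0]
wrist_force: [0.4, -0.1, -0.8]
finger_gap: 32.0
finger_force: 20.0
```

```bash
python3 avg.py 596 -306.7 10.5 -.292
```

```text
mean [ 596.168 -307.533   13.462    1.279] shift [0.0004 0.0007 0.003 ] twist 0.0 F [-0.3 -0.4 -0.1] 31.9 t 17.85
```

>>> {"name": "send_rows", "arguments": {"series": [{"x":0.0003,"y":0.0007,"z":0.001,"twist":0},{"x":0.0003,"y":0.0007,"z":0.0018,"twist":0},{"x":0.0003,"y":0.0007,"z":0.0024,"twist":0},{"x":0.0003,"y":0.0007,"z":0.0024,"twist":0},{"x":0.0003,"y":0.0007,"z":0.0024,"twist":0}]}}

```text
clock: 18.35
eef_pos: [595.6, -306.6, 10.3]
eef_rot: [-0.0, 0.145, 0.989, -0.0]
wrist_force: [-0.6, 0.4, -1.0]
finger_gap: 32.1
finger_force: 20.0
```

>>> {"name": "send_rows", "arguments": {"series": [{"x":0,"y":0,"z":0.0005,"twist":0},{"x":0,"y":0,"z":0.0005,"twist":0},{"x":0,"y":0,"z":0.0005,"twist":0}]}}

```text
clock: 18.65
eef_pos: [595.7, -306.6, 10.1]
eef_rot: [0.0, 0.145, 0.989, -0.0]
wrist_force: [-0.8, 1.4, 3.7]
finger_gap: 31.7
finger_force: 20.0
```

Contact. Release, rise, check.

>>> {"name": "send_rows", "arguments": {"series": [{"x":0,"y":0,"z":0,"twist":0},{"x":0,"y":0,"z":0,"twist":0},{"x":0,"y":0,"z":0,"twist":0},{"x":0,"y":0,"z":0,"twist":0}], "hand": 0.7}}

```text
clock: 19.05
eef_pos: [595.6, -306.5, 9.7]
eef_rot: [-0.0, 0.145, 0.989, 0.0]
wrist_force: [0.5, 0.8, 0.3]
finger_gap: 60.8
finger_force: 0.0
```

>>> {"name": "send_rows", "arguments": {"series": [{"x":0,"y":0.0,"z":-0.02,"twist":0},{"x":0,"y":0.0,"z":-0.06,"twist":0},{"x":0,"y":0.0,"z":-0.11,"twist":0},{"x":0,"y":0.0,"z":-0.14,"twist":0},{"x":0,"y":0.0,"z":-0.16,"twist":0},{"x":0,"y":0.0,"z":-0.16,"twist":0},{"x":0,"y":0.0,"z":-0.16,"twist":0}]}}

```text
clock: 19.75
eef_pos: [595.7, -306.5, 170.7]
eef_rot: [0.001, 0.145, 0.989, -0.0]
wrist_force: [-0.3, 0.4, 0.1]
finger_gap: 61.7
finger_force: 0.0
```

```bash
python3 chk.py wrist tile_small sink_small 596 -306.7 -.292; python3 -c "
from h import *
plan(691.3,-64.4,165,-.15+np.pi/2)"
```

```text
57 True True
tile [ 5.95812e+02 -3.06956e+02 -2.91000e-01  1.90000e-02] thing [ 5.95752e+02 -3.06603e+02 -2.88000e-01  8.10000e-02] off along tile x,y [-0.16  0.32] yaw 0.003
clock 19.9 tcp [ 594.8 -306.1  168.6] head 1.279 tilt -1.0 q7 1.77
shift [-0.0229  0.2593  0.0036] twist -0.142
```

>>> {"name": "send_rows", "arguments": {"series": [{"x":-0.023,"y":0.259,"z":0.003,"twist":-0.142},{"x":-0.023,"y":0.259,"z":0.003,"twist":-0.142},{"x":-0.023,"y":0.259,"z":0.003,"twist":-0.142},{"x":-0.023,"y":0.259,"z":0.003,"twist":-0.142},{"x":-0.023,"y":0.259,"z":0.003,"twist":-0.142},{"x":-0.023,"y":0.259,"z":0.003,"twist":-0.142},{"x":-0.023,"y":0.259,"z":0.003,"twist":-0.142},{"x":-0.023,"y":0.259,"z":0.003,"twist":-0.142},{"x":-0.023,"y":0.259,"z":0.003,"twist":-0.142}], "hand": 0.88}}

```text
clock: 20.8
eef_pos: [691.3, -68.3, 166.5]
eef_rot: [-0.0, 0.077, 0.997, -0.001]
wrist_force: [0.2, -0.3, 0.4]
finger_gap: 77.3
finger_force: 0.0
```

```bash
python3 w.py sink_medium 691.3 -64.4 -.15; python3 avg.py 691.3 -64.4 4 -.15
```

```text
58 [321.92835774 228.47390581]
sink_medium wrist [ 6.91365e+02 -6.47530e+01 -1.70000e-01  5.90000e-02]
mean [691.986 -66.15  166.928   1.42 ] shift [0.001  0.0016 0.1629] twist -0.001 F [-0.3  0.2  0.5] 77.6 t 21.2
```

>>> {"name": "send_rows", "arguments": {"series": [{"x":0.001,"y":0.0014,"z":0.05,"twist":0.014},{"x":0.001,"y":0.0014,"z":0.09,"twist":0.014},{"x":0.001,"y":0.0014,"z":0.12,"twist":0.014},{"x":0.001,"y":0.0014,"z":0.145,"twist":0.014},{"x":0.001,"y":0.0014,"z":0.158,"twist":0.014},{"x":0.001,"y":0.0014,"z":0.162,"twist":0.014},{"x":0.001,"y":0.0014,"z":0.162,"twist":0.014},{"x":0.001,"y":0.0014,"z":0.162,"twist":0.014}]}}

```text
clock: 22.0
eef_pos: [692.6, -63.7, 6.4]
eef_rot: [0.001, 0.082, 0.997, 0.0]
wrist_force: [0.4, 0.7, -0.4]
finger_gap: 77.7
finger_force: 0.0
```

```bash
python3 avg.py 691.3 -64.6 4 -.165
```

```text
mean [692.22  -63.658   6.024   1.407] shift [ 0.0008 -0.0011  0.002 ] twist 0.001 F [-1.  -0.1  0.8] 77.3 t 22.3
```

>>> {"name": "send_rows", "arguments": {"series": [{"x":0.0008,"y":-0.001,"z":0.0015,"twist":0},{"x":0.0008,"y":-0.001,"z":0.0015,"twist":0},{"x":0.0008,"y":-0.001,"z":0.0015,"twist":0},{"x":0.0008,"y":-0.001,"z":0.0015,"twist":0},{"x":0.0008,"y":-0.001,"z":0.0015,"twist":0},{"x":0.0008,"y":-0.001,"z":0.0015,"twist":0},{"x":0.0008,"y":-0.001,"z":0.0015,"twist":0}], "hand": 0, "force": 28}}

```text
clock: 23.0
eef_pos: [690.4, -64.5, 3.3]
eef_rot: [-0.0, 0.082, 0.997, -0.0]
wrist_force: [0.0, -0.5, -0.7]
finger_gap: 49.8
finger_force: 28.0
```

```bash
python3 avg.py 691.3 -64.6 4 -.165
```

```text
mean [690.404 -64.432   3.268   1.407] shift [-0.0009 -0.     -0.0007] twist 0.001 F [ 0.2  0.2 -1.5] 49.4 t 23.3
```

>>> {"name": "send_rows", "arguments": {"series": [{"x":0,"y":0,"z":-0.01,"twist":0},{"x":0,"y":0,"z":-0.03,"twist":0},{"x":0,"y":0,"z":-0.06,"twist":0},{"x":0,"y":0,"z":-0.085,"twist":0},{"x":0,"y":0,"z":-0.1,"twist":0},{"x":0,"y":0,"z":-0.1,"twist":0},{"x":0,"y":0,"z":-0.1,"twist":0}]}}

```text
clock: 24.0
eef_pos: [690.2, -64.3, 103.3]
eef_rot: [-0.0, 0.082, 0.997, 0.0]
wrist_force: [0.0, 0.5, -0.5]
finger_gap: 50.0
finger_force: 28.0
```

```bash
python3 w.py sink_medium 691.3 -64.6 -.165 100; python3 avg.py 467.8 29.7 104 -.167
```

```text
77 [315.22848416 364.51510078]
sink_medium wrist [ 6.90406e+02 -6.40430e+01 -1.65000e-01  2.07000e-01]
mean [689.756 -64.384 102.182   1.407] shift [ 0.2343  0.0566 -0.0016] twist 0.003 F [ 0.6 -0.7 -1.6] 49.8 t 24.4
```

>>> {"name": "send_rows", "arguments": {"series": [{"x":0.015,"y":0.004,"z":0,"twist":0},{"x":0.045,"y":0.011,"z":0,"twist":0},{"x":0.085,"y":0.02,"z":0,"twist":0},{"x":0.125,"y":0.03,"z":0,"twist":0},{"x":0.165,"y":0.04,"z":0,"twist":0},{"x":0.2,"y":0.048,"z":0,"twist":0.001},{"x":0.225,"y":0.054,"z":0,"twist":0.002},{"x":0.2347,"y":0.0566,"z":0.01,"twist":0.003},{"x":0.2347,"y":0.0566,"z":0.02,"twist":0.003},{"x":0.2347,"y":0.0566,"z":0.02,"twist":0.003}]}}

```text
clock: 25.4
eef_pos: [468.1, 29.5, 82.4]
eef_rot: [-0.001, 0.083, 0.997, -0.0]
wrist_force: [-0.1, -0.2, -1.3]
finger_gap: 50.0
finger_force: 28.0
```

```bash
python3 tw.py tile_medium sink_medium 467.8 29.7 -.167 79; python3 avg.py 467.8 29.7 11.5 -.167
```

```text
84 True True
tile [ 4.67672e+02  3.01480e+01 -1.53000e-01  2.59000e-01]
thing [ 4.68389e+02  2.97530e+01 -1.66000e-01  2.14000e-01]
mean [468.768  29.386  83.509   1.403] shift [0.001  0.0001 0.072 ] twist -0.0 F [-0.2  1.6 -1.1] 49.8 t 25.85
```

>>> {"name": "send_rows", "arguments": {"series": [{"x":0.0013,"y":0.0002,"z":0.02,"twist":0},{"x":0.0013,"y":0.0002,"z":0.04,"twist":0},{"x":0.0013,"y":0.0002,"z":0.058,"twist":0},{"x":0.0013,"y":0.0002,"z":0.066,"twist":0},{"x":0.0013,"y":0.0002,"z":0.069,"twist":0},{"x":0.0013,"y":0.0002,"z":0.07,"twist":0},{"x":0.0013,"y":0.0002,"z":0.07,"twist":0},{"x":0.0013,"y":0.0002,"z":0.07,"twist":0}]}}

```text
clock: 26.65
eef_pos: [467.4, 30.1, 13.9]
eef_rot: [0.001, 0.083, 0.997, 0.0]
wrist_force: [0.1, 0.5, -1.6]
finger_gap: 49.5
finger_force: 28.0
```

```bash
python3 avg.py 467.8 29.7 11.5 -.167
```

```text
mean [467.156  30.098  13.697   1.404] shift [-0.0007 -0.0003  0.0022] twist 0.0 F [ 0.4 -0.6 -1. ] 49.8 t 26.95
```

>>> {"name": "send_rows", "arguments": {"series": [{"x":-0.0003,"y":-0.0003,"z":0.0007,"twist":0},{"x":-0.0003,"y":-0.0003,"z":0.0014,"twist":0},{"x":-0.0003,"y":-0.0003,"z":0.002,"twist":0},{"x":-0.0003,"y":-0.0003,"z":0.002,"twist":0},{"x":-0.0003,"y":-0.0003,"z":0.002,"twist":0}]}}

```text
clock: 27.45
eef_pos: [467.1, 29.7, 11.3]
eef_rot: [-0.0, 0.083, 0.997, -0.0]
wrist_force: [0.3, 0.4, -0.8]
finger_gap: 49.5
finger_force: 28.0
```

>>> {"name": "send_rows", "arguments": {"series": [{"x":0,"y":0,"z":0.0005,"twist":0},{"x":0,"y":0,"z":0.0005,"twist":0},{"x":0,"y":0,"z":0.0005,"twist":0}]}}

```text
clock: 27.75
eef_pos: [467.2, 29.7, 11.2]
eef_rot: [0.0, 0.083, 0.997, 0.0]
wrist_force: [-2.1, -0.3, 6.0]
finger_gap: 49.9
finger_force: 28.0
```

>>> {"name": "send_rows", "arguments": {"series": [{"x":0,"y":0,"z":0,"twist":0},{"x":0,"y":0,"z":0,"twist":0},{"x":0,"y":0,"z":0,"twist":0},{"x":0,"y":0,"z":0,"twist":0}], "hand": 0.9}}

```text
clock: 28.15
eef_pos: [467.1, 29.7, 10.8]
eef_rot: [-0.0, 0.083, 0.997, -0.0]
wrist_force: [0.1, -0.1, 0.4]
finger_gap: 78.7
finger_force: 0.0
```

>>> {"name": "send_rows", "arguments": {"series": [{"x":0,"y":0.0,"z":-0.02,"twist":0},{"x":0,"y":0.0,"z":-0.06,"twist":0},{"x":0,"y":0.0,"z":-0.11,"twist":0},{"x":0,"y":0.0,"z":-0.14,"twist":0},{"x":0,"y":0.0,"z":-0.16,"twist":0},{"x":0,"y":0.0,"z":-0.16,"twist":0},{"x":0,"y":0.0,"z":-0.16,"twist":0}]}}

```text
clock: 28.85
eef_pos: [466.9, 29.7, 170.6]
eef_rot: [0.0, 0.083, 0.997, 0.0]
wrist_force: [-0.2, -0.6, -0.4]
finger_gap: 79.9
finger_force: 0.0
```

```bash
python3 chk.py wrist tile_medium sink_medium 467.8 29.7 -.167; python3 -c "
from h import *
plan(424.8,-257,170,-.48+np.pi/2)"
```

```text
97 True True
tile [ 4.66934e+02  3.01120e+01 -1.67000e-01  2.10000e-02] thing [ 4.6767e+02  2.9806e+01 -1.6600e-01  3.9000e-02] off along tile x,y [ 0.78 -0.18] yaw 0.0
clock 29.0 tcp [466.2  29.6 169.5] head 1.404 tilt -1.0 q7 1.29
shift [-6.800e-03 -2.895e-01 -2.000e-04] twist 0.313
```

>>> {"name": "send_rows", "arguments": {"series": [{"x":-0.007,"y":-0.289,"z":0,"twist":0.313},{"x":-0.007,"y":-0.289,"z":0,"twist":0.313},{"x":-0.007,"y":-0.289,"z":0,"twist":0.313},{"x":-0.007,"y":-0.289,"z":0,"twist":0.313},{"x":-0.007,"y":-0.289,"z":0,"twist":0.313},{"x":-0.007,"y":-0.289,"z":0,"twist":0.313},{"x":-0.007,"y":-0.289,"z":0,"twist":0.313},{"x":-0.007,"y":-0.289,"z":0,"twist":0.313},{"x":-0.007,"y":-0.289,"z":0,"twist":0.313},{"x":-0.007,"y":-0.289,"z":0,"twist":0.313}], "hand": 0.85}}

```text
clock: 30.0
eef_pos: [426.4, -254.7, 170.4]
eef_rot: [-0.0, 0.236, 0.972, 0.0]
wrist_force: [0.0, -0.5, 0.5]
finger_gap: 74.9
finger_force: 0.0
```

```bash
python3 w.py relay 424.8 -257 -.48; python3 avg.py 424.8 -257 4 -.48
```

```text
98 [312.5968094  227.90969589]
relay wrist [ 4.23714e+02 -2.58022e+02 -5.05000e-01  1.29000e-01]
mean [ 426.255 -255.9    170.859    1.092] shift [ 0.0008 -0.0017  0.1669] twist 0.001 F [-0.8 -0.  -0.5] 74.9 t 30.4
```

Run:
```python
from h import *
im=cv2.imread('pics/w_98.png')
class Z(dict): pass
W=optics.get_image('wrist'); m=pick(W,'relay',(424,-257.5),0,120)
for q,c in(((423.7,-258,-.505),(0,255,0)),):
    h=cv2.convexHull(proj(W,box('relay',*q,0)).astype(np.float32)).round().astype(int); cv2.polylines(im,[h],True,c,1)
cs,_=cv2.findContours(m.astype(np.uint8),0,1); cv2.drawContours(im,cs,-1,(0,0,255),1)
r=cv2.minAreaRect(max(cs,key=len)); print(r)
cv2.imwrite('pics/r.png',cv2.resize(im[120:340,200:430],None,fx=2.6,fy=2.6,interpolation=0))
```

```text
((313.7945251464844, 219.7198486328125), (61.85567092895508, 78.32552337646484), 1.4320961236953735)
```

View pics/r.png

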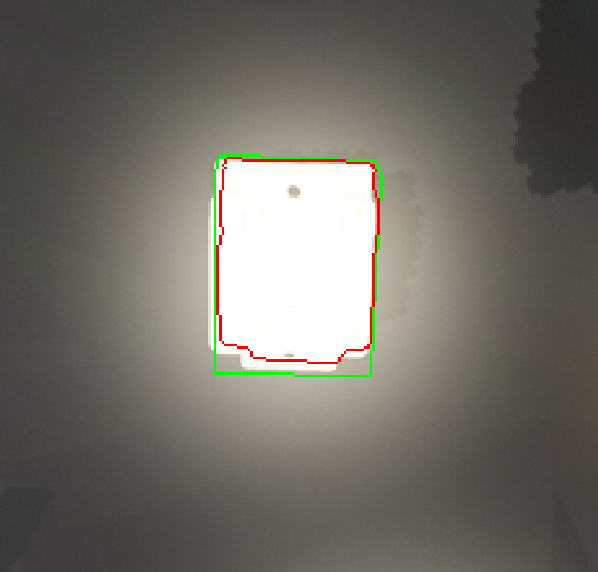

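The crop shows the relay (red mask, green fit) square to the gripper within 0.03 rad. Its two base holes are at crop (293,190) and (289,355). The lengthwise centre is uncertain, so I'll cross-check it.

```bash
python3 - <<'E'
from h import *
for n in('wrist','top','side'):
    P=optics.get_image(n)
    for d in spotter.pinpoint(P,'relay')[:2]:
        uv=np.array(d['position'])*[640,480]; print(n,round(d['p'],2),uv.round(1),back(P,uv,0).round(1))
    if n=='wrist':
        a,b=[np.array(v)/2.6+[200,120] for v in((293,190),(289,355))]
        for z in(2,4,26):
            A,B=back(P,a,z),back(P,b,z); print(z,A.round(1),B.round(1),'mid',((A+B)/2).round(1),'len',np.hypot(*(A-B)).round(1),'yaw',np.arctan2(*(A-B)[::-1]).round(3))
E
python3 avg.py 424.5 -257 4 -.50
```

```text
wrist 0.59 [314.5 218.8] [ 425.4 -257.9]
wrist 0.34 [488.  241.4] [ 505.7 -143.8]
2 [ 406.3 -249.5] [ 451.4 -274.5] mid [ 428.9 -262. ] len 51.6 yaw 2.635
4 [ 406.  -249.3] [ 450.8 -274.1] mid [ 428.4 -261.7] len 51.2 yaw 2.635
26 [ 402.1 -247. ] [ 443.8 -270.1] mid [ 423.  -258.6] len 47.6 yaw 2.635
top 0.68 [479.3 345.3] [ 428.4 -263. ]
side 0.69 [426.  169.6] [ 421.4 -251.9]
mean [ 426.033 -256.453  170.828    1.091] shift [ 0.0011 -0.0012  0.1668] twist 0.02 F [-0.2 -0.8  0.6] 75.0 t 31.1
```

>>> {"name": "send_rows", "arguments": {"series": [{"x":0.002,"y":-0.0017,"z":0.05,"twist":0.025},{"x":0.002,"y":-0.0017,"z":0.09,"twist":0.025},{"x":0.002,"y":-0.0017,"z":0.12,"twist":0.025},{"x":0.002,"y":-0.0017,"z":0.145,"twist":0.025},{"x":0.002,"y":-0.0017,"z":0.16,"twist":0.025},{"x":0.002,"y":-0.0017,"z":0.165,"twist":0.025},{"x":0.002,"y":-0.0017,"z":0.165,"twist":0.025},{"x":0.002,"y":-0.0017,"z":0.165,"twist":0.025}]}}

```text
clock: 31.9
eef_pos: [424.2, -257.5, 6.8]
eef_rot: [0.001, 0.25, 0.968, -0.0]
wrist_force: [1.0, 1.2, -0.9]
finger_gap: 74.9
finger_force: 0.0
```

```bash
python3 avg.py 424.2 -257.8 4 -.505
```

```text
mean [ 424.133 -257.331    6.69     1.066] shift [-0.0003 -0.0004  0.0027] twist 0.0 F [-0.8  0.6  0.6] 74.8 t 32.2
```

>>> {"name": "send_rows", "arguments": {"series": [{"x":0,"y":-0.0004,"z":0.002,"twist":0},{"x":0,"y":-0.0004,"z":0.002,"twist":0},{"x":0,"y":-0.0004,"z":0.002,"twist":0},{"x":0,"y":-0.0004,"z":0.002,"twist":0},{"x":0,"y":-0.0004,"z":0.002,"twist":0},{"x":0,"y":-0.0004,"z":0.002,"twist":0},{"x":0,"y":-0.0004,"z":0.002,"twist":0}], "hand": 0, "force": 25}}

```text
clock: 32.9
eef_pos: [423.3, -257.4, 3.8]
eef_rot: [-0.0, 0.25, 0.968, 0.0]
wrist_force: [-0.6, 0.2, -0.9]
finger_gap: 44.9
finger_force: 25.0
```

```bash
python3 avg.py 424.2 -257.8 4 -.505
```

```text
mean [ 423.244 -257.337    3.791    1.066] shift [-0.0011  0.0001 -0.0002] twist 0.0 F [ 0.2  0.4 -1.8] 44.9 t 33.2
```

>>> {"name": "send_rows", "arguments": {"series": [{"x":0,"y":0,"z":-0.01,"twist":0},{"x":0,"y":0,"z":-0.03,"twist":0},{"x":0,"y":0,"z":-0.06,"twist":0},{"x":0,"y":0,"z":-0.1,"twist":0},{"x":0,"y":0,"z":-0.135,"twist":0},{"x":0,"y":0,"z":-0.15,"twist":0},{"x":0,"y":0,"z":-0.15,"twist":0},{"x":0,"y":0,"z":-0.15,"twist":0}]}}

```text
clock: 34.0
eef_pos: [423.1, -257.1, 153.8]
eef_rot: [0.0, 0.25, 0.968, 0.0]
wrist_force: [0.2, -0.0, -1.8]
finger_gap: 44.5
finger_force: 25.0
```

```bash
python3 avg.py 586.9 329.8 154 -.047
python3 - <<'E'
from h import *
W=optics.get_image('wrist'); cv2.imwrite('pics/held.png',W['frame'][:,:,::-1])
E
```

```text
mean [ 422.578 -256.985  152.852    1.066] shift [ 0.14    0.5931 -0.001 ] twist -0.458 F [-0.3  0.7 -0.8] 45.0 t 34.3
```

View pics/held.png

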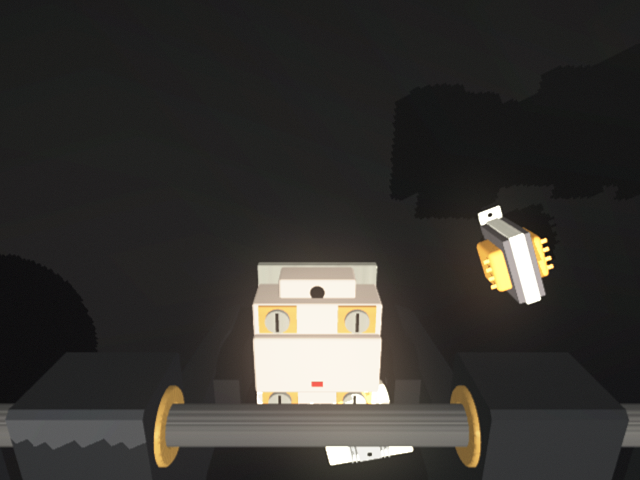

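The picture shows the relay held square. The far edge of its steel base is at row 263, columns 258 to 377.

Run:
```python
from h import *
W=optics.get_image('wrist'); m=np.array([422.7,-257.0]); hd=1.066
ax=np.array([np.cos(hd-np.pi/2),np.sin(hd-np.pi/2)]); ay=np.array([np.cos(hd),np.sin(hd)])
for uv in((258,263),(377,263),(317,263)):
    for z in(149,152):
        e=back(W,uv,z)-m; print(uv,z,'along world yaw',(e@ax).round(2),'across',(e@ay).round(2))
```

```text
(258, 263) 149 along world yaw -26.53 across -22.56
(258, 263) 152 along world yaw -27.67 across -22.11
(377, 263) 149 along world yaw -26.53 across 23.24
(377, 263) 152 along world yaw -27.68 across 22.77
(317, 263) 149 along world yaw -26.53 across 0.15
(317, 263) 152 along world yaw -27.68 across 0.15
```

>>> {"name": "send_rows", "arguments": {"series": [{"x":0.004,"y":0.018,"z":0,"twist":-0.02},{"x":0.013,"y":0.054,"z":0,"twist":-0.05},{"x":0.023,"y":0.098,"z":0,"twist":-0.09},{"x":0.034,"y":0.144,"z":0,"twist":-0.13},{"x":0.045,"y":0.19,"z":0,"twist":-0.17},{"x":0.056,"y":0.236,"z":0,"twist":-0.21},{"x":0.067,"y":0.282,"z":0,"twist":-0.25},{"x":0.078,"y":0.328,"z":0,"twist":-0.29},{"x":0.089,"y":0.374,"z":0,"twist":-0.33},{"x":0.1,"y":0.42,"z":0,"twist":-0.36}]}}

```text
clock: 35.4
eef_pos: [539.1, 160.5, 153.6]
eef_rot: [-0.0, 0.072, 0.997, -0.0]
wrist_force: [1.4, -0.2, -1.6]
finger_gap: 45.0
finger_force: 25.0
```

```bash
python3 avg.py 585.8 329.8 115 -.047
```

```text
mean [539.046 162.506 153.532   1.431] shift [-0.0218  0.1724  0.0383] twist -0.093 F [ 0.8 -0.6 -0.4] 44.9 t 35.7
```

>>> {"name": "send_rows", "arguments": {"series": [{"x":-0.002,"y":0.018,"z":0,"twist":-0.01},{"x":-0.007,"y":0.055,"z":0,"twist":-0.03},{"x":-0.013,"y":0.1,"z":0,"twist":-0.06},{"x":-0.018,"y":0.14,"z":0,"twist":-0.08},{"x":-0.021,"y":0.165,"z":0.01,"twist":-0.093},{"x":-0.0218,"y":0.1724,"z":0.03,"twist":-0.093},{"x":-0.0218,"y":0.1724,"z":0.038,"twist":-0.093},{"x":-0.0218,"y":0.1724,"z":0.038,"twist":-0.093},{"x":-0.0218,"y":0.1724,"z":0.038,"twist":-0.093}]}}

```text
clock: 36.6
eef_pos: [585.8, 324.7, 116.3]
eef_rot: [0.0, 0.027, 1.0, -0.0]
wrist_force: [0.3, 0.7, -1.1]
finger_gap: 44.5
finger_force: 25.0
```

```bash
python3 avg.py 585.8 329.8 42 -.047
python3 - <<'E'
from h import *
W=optics.get_image('wrist'); cv2.imwrite('pics/held2.png',W['frame'][:,:,::-1])
E
```

```text
mean [585.937 325.485 116.786   1.518] shift [0.0004 0.0043 0.0748] twist -0.006 F [-0.  -0.1 -0.9] 45.1 t 36.9
```

View pics/held2.png

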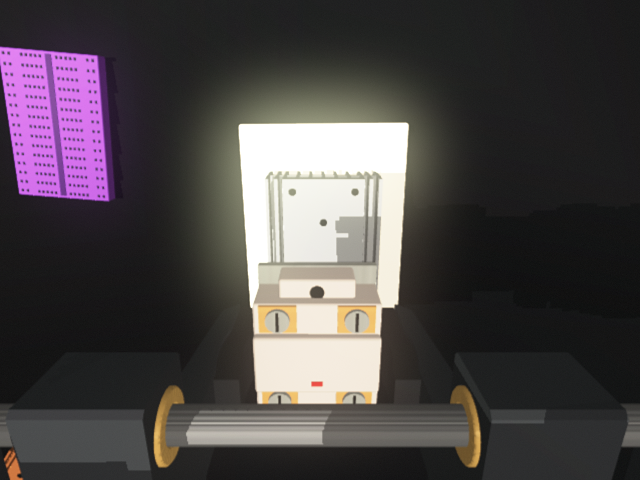

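The relay hangs square over the large sink, whose plate is visible at (322,215), and needs about 4 mm more in y. Descending.

>>> {"name": "send_rows", "arguments": {"series": [{"x":0.0003,"y":0.0043,"z":0.01,"twist":-0.006},{"x":0.0003,"y":0.0043,"z":0.03,"twist":-0.006},{"x":0.0003,"y":0.0043,"z":0.05,"twist":-0.006},{"x":0.0003,"y":0.0043,"z":0.062,"twist":-0.006},{"x":0.0003,"y":0.0043,"z":0.068,"twist":-0.006},{"x":0.0003,"y":0.0043,"z":0.07,"twist":-0.006},{"x":0.0003,"y":0.0043,"z":0.071,"twist":-0.006},{"x":0.0003,"y":0.0043,"z":0.071,"twist":-0.006},{"x":0.0003,"y":0.0043,"z":0.071,"twist":-0.006}]}}

```text
clock: 37.85
eef_pos: [585.7, 330.6, 45.6]
eef_rot: [0.0, 0.023, 1.0, 0.0]
wrist_force: [0.5, 0.2, -0.7]
finger_gap: 44.5
finger_force: 25.0
```

```bash
python3 avg.py 585.8 329.8 42 -.047
```

```text
mean [585.468 330.499  45.247   1.525] shift [-0.0004 -0.0007  0.0032] twist 0.001 F [-0.2 -0.4 -0.8] 45.1 t 38.15
```

>>> {"name": "send_rows", "arguments": {"series": [{"x":-0.0003,"y":-0.0007,"z":0.001,"twist":0},{"x":-0.0003,"y":-0.0007,"z":0.002,"twist":0},{"x":-0.0003,"y":-0.0007,"z":0.0028,"twist":0},{"x":-0.0003,"y":-0.0007,"z":0.0028,"twist":0},{"x":-0.0003,"y":-0.0007,"z":0.0028,"twist":0}]}}

```text
clock: 38.65
eef_pos: [585.5, 329.7, 41.9]
eef_rot: [-0.0, 0.023, 1.0, -0.0]
wrist_force: [0.2, 0.1, -0.9]
finger_gap: 45.1
finger_force: 25.0
```

>>> {"name": "send_rows", "arguments": {"series": [{"x":0,"y":0,"z":0.0004,"twist":0},{"x":0,"y":0,"z":0.0004,"twist":0},{"x":0,"y":0,"z":0.0004,"twist":0}]}}

```text
clock: 38.95
eef_pos: [585.5, 329.7, 41.9]
eef_rot: [-0.0, 0.023, 1.0, 0.0]
wrist_force: [-1.7, -0.9, 3.1]
finger_gap: 44.6
finger_force: 25.0
```

Contact; release, rise and check.

>>> {"name": "send_rows", "arguments": {"series": [{"x":0,"y":0,"z":0,"twist":0},{"x":0,"y":0,"z":0,"twist":0},{"x":0,"y":0,"z":0,"twist":0},{"x":0,"y":0,"z":0,"twist":0}], "hand": 0.85}}

```text
clock: 39.35
eef_pos: [585.5, 329.6, 41.5]
eef_rot: [0.0, 0.023, 1.0, -0.0]
wrist_force: [0.0, -1.0, -0.2]
finger_gap: 73.9
finger_force: 0.0
```

>>> {"name": "send_rows", "arguments": {"series": [{"x":0,"y":0.0,"z":-0.02,"twist":0},{"x":0,"y":0.0,"z":-0.06,"twist":0},{"x":0,"y":0.0,"z":-0.11,"twist":0},{"x":0,"y":0.0,"z":-0.15,"twist":0},{"x":0,"y":0.0,"z":-0.17,"twist":0},{"x":0,"y":0.0,"z":-0.17,"twist":0},{"x":0,"y":0.0,"z":-0.17,"twist":0}]}}

```text
clock: 40.05
eef_pos: [585.2, 329.6, 211.2]
eef_rot: [-0.0, 0.023, 1.0, -0.0]
wrist_force: [0.3, -0.0, -0.3]
finger_gap: 75.2
finger_force: 0.0
```

Run:
```python
from h import *
W=optics.get_image('wrist')
im=W['frame'][:,:,::-1].copy(); g=(im.astype(float)**1).astype(np.uint8)
for l,z0,q in(('relay',38,(586.7,329.7,-.047)),('sink_large',8,(586.9,329.7,-.047))):
    m=pick(W,l,q[:2],z0,120); print(l,None if m is None else np.round(fit(l,[(W,m)],q,z0),3))
cv2.imwrite('pics/end.png',cv2.resize(g[60:340,160:480],None,fx=2,fy=2))
for i in('side',):
    P=optics.get_image(i); cv2.imwrite(f'pics/end_{i}.png',P['frame'][:,:,::-1])
```

```text
relay [ 5.86513e+02  3.29665e+02 -4.50000e-02  1.26000e-01]
sink_large [ 5.87029e+02  3.29720e+02 -5.20000e-02  4.82000e-01]
```

View pics/end.png

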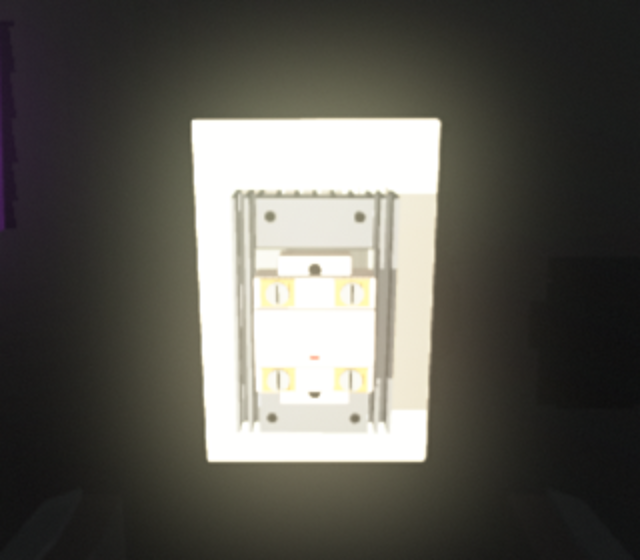

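View pics/end_side.png

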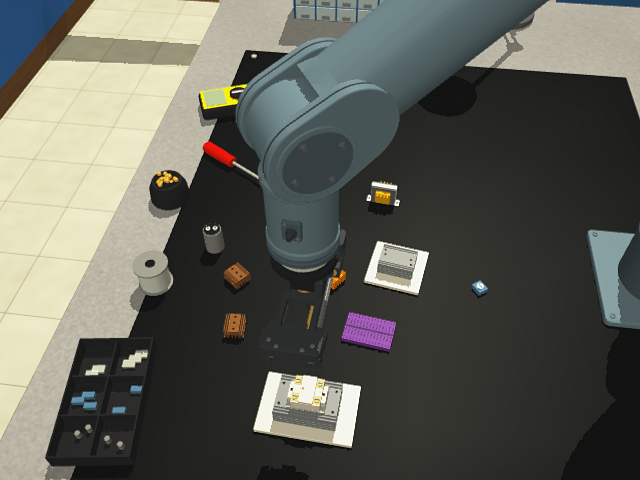

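Run:
```python
from h import *
W=optics.get_image('wrist')
g=lambda u,v:(u/2+160,v/2+60)
ax=np.array([np.cos(-.047),np.sin(-.047)])
for n,uv,z in(('sink far',(315,196),38),('sink near',(315,431),38),('relay base far',(315,248),38),('relay base far',(315,248),41),('holes far',(315,217),38),('holes near',(315,418),38),('hole tab far',(315,269),41),('tab near',(315,394),41)):
    print(n,z,(back(W,g(*uv),z)@ax).round(1))
print(np.array([586.9,329.7])@ax)
```

```text
sink far 38 521.5
sink near 38 616.7
relay base far 38 541.1
relay base far 41 540.6
holes far 38 529.3
holes near 38 610.9
hole tab far 41 548.6
tab near 41 599.4
570.761692713504
```

The relay sits within about 1 mm of centre (569.6 mm along the sink, whose centre is 569–570). The bystanders have not moved. Handing in.

```bash
python3 -c "
from station import env
print(env.sign_off())"
```

```text
the job is handed in; nothing more can be done
None
```

The job is handed in: all three heat sinks are on their tiles and the relay is on the largest, each within about 1.5 mm of centre by the wrist camera. It took about 40 s of the 112 s allowed; the judge's verdict was not shown.

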